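# Close the gas test cell and lock its toggle clamp

### The job

Close up the small gas test cell on the bench: with a fingertip push its hinged lid all the way down onto the seal, then push the red handle of its toggle clamp over and down, past the dead point, until it snaps into lock and the clamp holds the lid. Only push, grip nothing, and leave the bottle, the sample pot and the beaker standing where they are.

Things in the scene. Friction and masses are not known exactly. Their poses are not given: they have to be found in the camera images.
- cell: Gas test cell, bolted down: base plate 245 x 130 mm (x = -82 to +162 mm), top 16 mm above the bench; on it a chamber 110 x 100 mm (x = +34 to +144 mm) with a hinged lid and, before it, a toggle clamp with a red handle (within 15 mm of y = 0). Origin on the bench, on the plate's middle line, 82 mm from its clamp end; z up, x from clamp to lid hinge. Valves reach out to y = -76 mm, below z = 52 mm.
- lid (a joint): Lid's hinge angle, rad: 0 = down on the seal, grows as it opens; starts 0.95 to 1.25 open. Stiff hinge: the lid stays where it is left above about 0.85, and from 0.6 or lower it sinks shut by itself in a few seconds. It takes under 6 N at the pushing place.
- lid_hinge (a point): Point on the lid's hinge axis: cell x = +148, y = 0, z = 63 mm, axis along cell y. It turns with the lid; its axes are the cell's when the lid is shut. The lid, an aluminium frame with a glass window, is 110 mm long (x = -114 to -4 mm here), 100 mm wide, 10 mm thick (z = -5 to +5 mm); +z is its outer face, which looks up and towards the hinge side while it stands open.
- lid_push (a point): Where to push the lid: on the outer face of its solid end rail, 22 mm from the free edge, 30 mm to the cell's +y side of the middle, clear of the open clamp arm; 92 mm from the hinge axis along the lid. z axis: straight out of the outer face. With the lid shut: cell x = +56, y = +30, z = 68 mm.
- clamp_handle (a joint): Angle of the clamp's handle against its arm, rad: 0 = wide open, 2.54 = dead point, 2.66 = locked, on its stop. Starts open, 0 to 0.4. Moves freely (under 3 N) to 2.08, where the arm lands on the lid, then stiffens: the force at the pushing place climbs to about 10 N near 2.3 and falls to nothing at the dead point; past it the handle snaps on to 2.66 and stays. The arm comes down with it.
- handle_push (a point): Where to push the handle: top of its red grip (17 mm thick, 87 mm long), 27 mm from the end; z axis out of that side, -x to the free end. Its path in the cell's y = 0 plane, as handle angle: x, z, slope (mm, deg above level): 0: -13, 159, 71; 0.5: -33, 160, 61; 1: -52, 157, 49; 1.4: -66, 151, 39; 1.8: -76, 143, 30; 2.08: -82, 134, 22; 2.32: -92, 119, 12; 2.54: -97, 101, 0; 2.66: -100, 86, -7.
- reagent: Amber reagent bottle with black cap, 60 mm across, 105 mm tall, loose on the bench beside the cell; origin at the centre of its underside. Leave it alone.
- sample_pot: White sample pot with blue lid, 58 mm across, 55 mm tall, loose on the bench beside the cell; origin at the centre of its underside. Leave it alone.
- beaker: Glass beaker, 68 mm across, 85 mm tall, loose on the bench beside the cell; origin at the centre of its underside. Leave it alone.

How it is judged:
By the outcome, as a careful person would: the job done as asked, in the order asked, and still so for the second after the job is handed in, with the robot touching nothing.
It also fails if it takes over 48 s, if anything falls off the work surface, if the arm or the gripper's body presses on something with over 40 N, if the wrist force passes 120 N, or if a joint passes its speed limit or range.

### The arm

A 7-joint arm with a two-finger parallel gripper is mounted at the origin on the work surface. World frame = base frame: x ahead of the robot, y to its left, z up, the work surface at z = 0. Lengths are in mm, angles in rad, forces in N, time in s.
With the tool pointing down it reaches from about 400 to 875 mm from the base axis. Payload 4.4 kg.
Tool frame: the origin (TCP) lies midway between the tips of the shut fingers; the grasp point (between the pads) lies 19 mm behind it; z points along the fingers, y is the line along which they close (so a half turn about z gives the same grasp; the last joint's range is limited). The gripper opens to 85 mm and grips with 20 to 120 N. Pads are 22 mm wide; open, the fingers measure 114 mm over their backs; the gripper's body (76 mm by 85 mm) begins 54 mm behind the grasp point. The pads swing forward as they close: fully open they stand 13 mm farther back than shut.
Start: joints at [-1.349, 0.628, 0.038, 1.517, -0.027, 0.996, -0.02], TCP at [184.474, 623.287, 231.313] pointing down, gripper open.
Joint ranges: [-3.06, 3.06], [-0.37, 2.12], [-1.25, 1.32], [0.18, 2.47], [-1.1, 4.24], [0.23, 1.98], [-2.94, 2.94]. Speed limits (rad/s): [2.57, 2.57, 3.14, 3.14, 3.14, 3.14, 3.14].

### API

Orientations are given as [roll, pitch, yaw] about the fixed x, y, z axes, in that order (R = Rz(yaw) Ry(pitch) Rx(roll)).
In Python, from cell import ctrl gives the robot as it stands.
- The arm moves only by the shell command python3 -m handwheel 'ROWS'. ROWS is JSON, a list of rows, each a list of 3 entries, a list of its own where there are three numbers: the turn, a rotation vector about the tool's x, y, z in degrees, then the shift along the tool's x, y, z in m, then the closure, from 0 (fully open) to 1 (shut). A call has 1 to 5 rows; each row shifts and turns the commanded pose from where the row before left it, along the tool's axes as they then stand; what a row does not reach is not made up. A row lasts 1/12 s, in which the tool goes at most 41.7 mm and 7.16 degrees, less where a joint would pass 70% of its speed; a pose out of reach is approached as far as the arm can. A call is refused whole if a number of a shift passes 0.0417 or a number of a turn 7.16, either way. A call with a gripper value outside its range is refused whole. The fingers move at their own pace and stop on an object; the grip force is fixed at half the most. Time passes only in rows, so rows that do not move let the fingers close. It gives the time, the measured TCP pose, the force, the opening and the grip force at its end, in the units of the state.
- ctrl.read_state(): the state, without advancing time (a new reading comes with each control period).
- ctrl.get_image(name): name is "scene" or "top"; returns a dict with "pixels" (480x640x3 uint8, red, green, blue), "fx", "fy", "cx", "cy" (pixels), "pose" (4x4, takes a point from camera to world coordinates). Camera axes: x right, y up, looking along -z (the intrinsics and any distortion apply to the point x, -y, -z); pixel columns grow to the right and rows downward; lengths in mm; the calibration is good to about 2 mm. A picture is of the moment at which its call begins. There is no depth.
- ctrl.finish_job(): hands the job in; it is judged then, once.
The state is a dict: "clock": time; "qpos": joint angles; "qd": joint speeds; "tau": joint torques, N m; "eef_pos": TCP position; "tool_rot": TCP orientation; "force": force on the tool from outside, world axes, zero at the start; "torque": the same for the moment, N m; "width": finger opening in mm; "gripper_force": force on a finger pad.
Only numpy, scipy, OpenCV 4.12 (cv2) and the standard library are available. Lean on these libraries where they do the work, as an engineer would, in place of code of your own. Each camera call takes 0.05 s, during which the arm holds its last target. There are 200 camera calls.

## Working session

There is one attempt and no reset: what is moved stays moved. The work goes in short steps, Python scripts to look and compute and a shell command to move; the robot and the scene stay as the last step left them, time stands still between calls to the robot, and variables do not carry over. Pictures are saved under pics/ and viewed, at most 10 in all, crops included, and the job is handed in when it is done.

```bash
ls; mkdir -p pics
python3 - <<'E'
from cell import ctrl
import cv2,numpy as np
for n in("scene","top"):
    d=ctrl.get_image(n); cv2.imwrite(f"pics/{n}0.png",d["pixels"][:,:,::-1]); np.savez(f"pics/{n}0.npz",**d)
    print(n,d["fx"],d["fy"],d["cx"],d["cy"],[k for k in d]);print(np.round(d["pose"],3))
print(ctrl.read_state())
E
```

```text
pics
scene 492.6228024099593 492.6228024099593 329.3748098407654 240.88563070986243 ['pixels', 'fx', 'fy', 'cx', 'cy', 'pose']
[[ 4.20000e-01 -6.61000e-01  6.22000e-01  9.57461e+02]
 [ 9.07000e-01  2.97000e-01 -2.98000e-01 -1.66438e+02]
 [ 1.20000e-02  6.90000e-01  7.24000e-01  6.01850e+02]
 [ 0.00000e+00  0.00000e+00  0.00000e+00  1.00000e+00]]
top 452.8979952538148 452.8979952538148 318.7908049141551 237.22557140084083 ['pixels', 'fx', 'fy', 'cx', 'cy', 'pose']
[[ 2.20000e-02  9.98000e-01 -5.60000e-02  4.90172e+02]
 [-9.99000e-01  2.00000e-02 -3.80000e-02  3.84980e+01]
 [-3.60000e-02  5.60000e-02  9.98000e-01  7.90841e+02]
 [ 0.00000e+00  0.00000e+00  0.00000e+00  1.00000e+00]]
{'clock': 0.1, 'qpos': array([-1.34882597,  0.62928056,  0.03844538,  1.51828079, -0.02699498,
        0.99631927, -0.01999339]), 'qd': array([ 0.00162909, -0.00155134, -0.00196655, -0.00456824,  0.00132228,
       -0.00306528,  0.00111678]), 'tau': array([ 4.94644657e-03, -5.64523637e+01,  1.23091824e+00, -1.93972921e+01,
        1.11916795e-02,  5.36496242e-03, -1.47942991e-07]), 'eef_pos': array([184.28904402, 622.72600315, 230.45953262]), 'tool_rot': array([-3.13982286e+00,  2.44425043e-05,  2.85383086e+00]), 'force': array([-0.62850107, -0.2718393 , -1.27347213]), 'torque': array([-0.00712482, -0.00082428,  0.02901088]), 'gripper_force': 0.0, 'width': 85.3947404420618}
```

View pics/scene0.png

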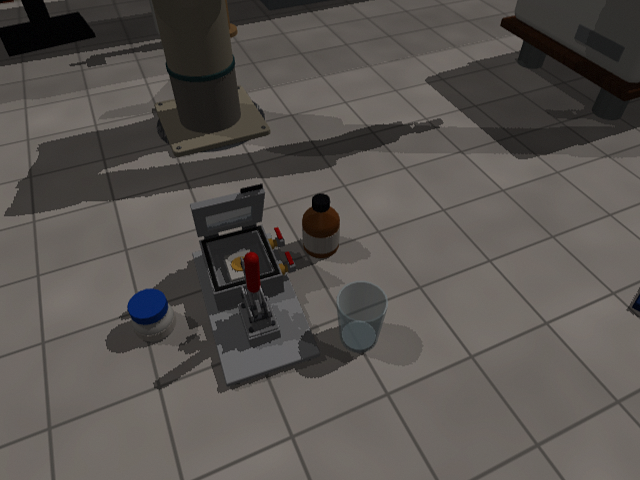

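View pics/top0.png

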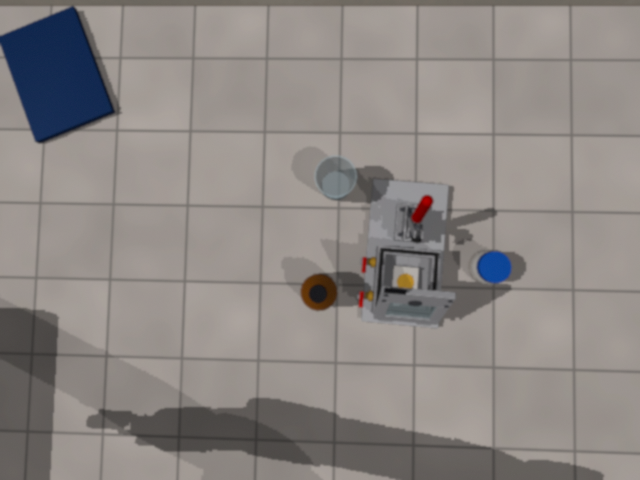

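The scene view shows the cell with its lid standing open on the robot side, about (230,215), and the red handle upright at (252,270). In the top view the plate spans about (371,178) to (440,327). The bottle is at (318,292), the pot at (494,267) and the beaker at (336,178). Next I'll zoom in for the plate corners.

Run:
```python
import cv2
a=cv2.imread("pics/top0.png")[165:345,340:540]; a=cv2.convertScaleAbs(a,alpha=1.4)
cv2.imwrite("pics/topc.png",cv2.resize(a,None,fx=3.3,fy=3.3,interpolation=cv2.INTER_CUBIC))
```

```text
(no output)
```

View pics/topc.png

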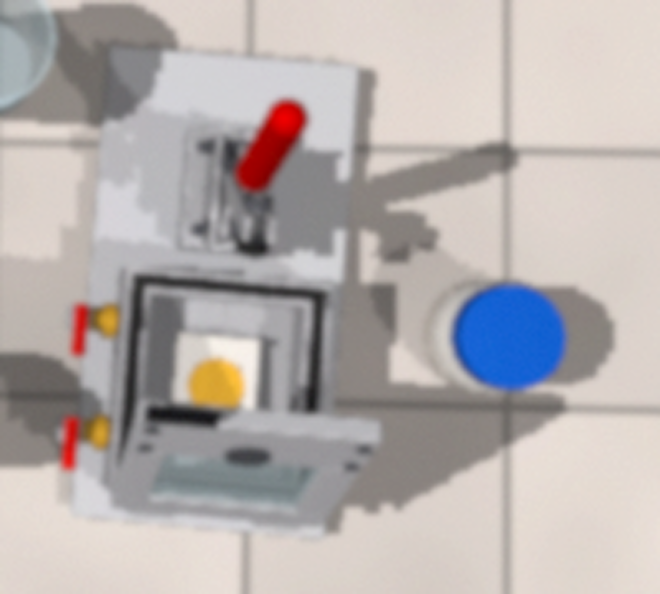

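The crop shows the plate's top corners at about (110,45), (360,68), (328,535) and (70,517). The lid's free corner is at (380,425), the handle tip at (290,115), and the pot is to the right.

```bash
cat > h.py <<'E'
import numpy as np
def load(n): return np.load(f"pics/{n}.npz")
def ray(d,u,v):
    p=d["pose"]; r=p[:3,:3]@np.array([(u-d["cx"])/d["fx"],-(v-d["cy"])/d["fy"],-1.]); return p[:3,3],r
def plane(d,u,v,z):
    o,r=ray(d,u,v); return o+r*(z-o[2])/r[2]
E
python3 - <<'E'
from h import *
from scipy.spatial.transform import Rotation as R
d=load("top0"); c=lambda x,y:(340+x/3.3-.35,165+y/3.3-.35)
P=[plane(d,*c(*q),16) for q in [(110,45),(360,68),(328,535),(70,517)]]
P=np.array(P);print(P.round(1))
L=np.array([[-82,-65],[-82,65],[162,65],[162,-65]],float)
print("sides",[np.linalg.norm(P[i]-P[(i+1)%4]).round(1) for i in range(4)])
Lc=L-L.mean(0);Pc=(P-P.mean(0))[:,:2]
th=np.arctan2((Lc[:,0]*Pc[:,1]-Lc[:,1]*Pc[:,0]).sum(),(Lc*Pc).sum())
Rm=np.array([[np.cos(th),-np.sin(th)],[np.sin(th),np.cos(th)]])
t=P.mean(0)[:2]-Rm@L.mean(0);print("yaw",th,"org",t,"res",(P[:,:2]-(L@Rm.T+t)).round(1).tolist())
np.savez("pose.npz",th=th,t=t)
T=np.eye(3);T[:2,:2]=Rm
def cell(w):return T.T@(np.array(w)-[*t,0])
def onY(d,u,v,y):
    o,r=ray(d,u,v);o=cell(o);r=T.T@r;return o+r*(y-o[1])/r[1]
print("lid corner",onY(d,*c(380,425),50),"handle tip",onY(d,*c(290,115),0))
s=load("scene0")
print("scene lid corners",onY(s,263,191,-50),onY(s,192,205,50),"handle tip",onY(s,252,256,0))
for n,q,z in(("pot",(510,336),55),("bottle",None,105),("beaker",None,85)):
    px=c(*q) if q else {"bottle":(318,293),"beaker":(336,178)}[n]
    w=plane(d,*px,z);print(n,w.round(),cell(w).round())
E
```

```text
[[ 636.6  -23.4   16. ]
 [ 626.6 -152.4   16. ]
 [ 386.7 -137.7   16. ]
 [ 392.3   -6.6   16. ]]
sides [np.float64(129.5), np.float64(240.3), np.float64(131.2), np.float64(244.9)]
yaw 3.077793894408531 org [550.4536999  -82.58239175] res [[0.2, -0.4], [-1.6, 0.2], [2.0, -0.6], [-0.6, 0.8]]
lid corner [ 95.76158693  50.         158.77315198] handle tip [-27.88518251   0.         177.48103522]
scene lid corners [106.59027738 -50.         153.00079252] [-26.06461598  50.         271.38236251] handle tip [-3.31490607e+01 -7.10542736e-15  1.83469283e+02]
pot [ 490. -216.   55.] [ 52. 137.  55.]
bottle [444.  64. 105.] [ 115. -139.  105.]
beaker [623.  40.  85.] [ -65. -127.   85.]
```

```bash
cat >> h.py <<'E'
def st():
    from cell import ctrl
    from scipy.spatial.transform import Rotation as R
    q=np.load("pose.npz");th=float(q["th"]);T=R.from_euler('z',th)
    s=ctrl.read_state();p=T.inv().apply(s["eef_pos"]-np.array([*q["t"],0]))
    A=T.inv()*R.from_euler('xyz',s["tool_rot"])
    print("t",round(s["clock"],2),"cell",p.round(1),"toolx",A.as_matrix()[:,0].round(3),"toolz",A.as_matrix()[:,2].round(3),"F cell",T.inv().apply(s["force"]).round(1),"w",round(s["width"],1),"q",s["qpos"].round(2))
E
python3 -m handwheel '[[[0,0,-6.4],[0,0,-0.01],1],[[0,0,-6.4],[0,0,-0.01],1],[[0,0,0],[0,0,0],1]]'; python3 -c "import h;h.st()"
python3 -m handwheel '[[[0,0,0],[-0.026,-0.028,0],1],[[0,0,0],[-0.026,-0.028,0],1],[[0,0,0],[-0.026,-0.028,0],1],[[0,0,0],[-0.026,-0.028,0],1],[[0,0,0],[-0.026,-0.028,0],1]]'; python3 -c "import h;h.st()"
```

```text
clock: 0.35
eef_pos: [184.7, 624.2, 252.7]
tool_rot: [3.139, 0.0, 3.08]
force: [-0.6, 0.5, 0.3]
width: 51.5
gripper_force: 0.0
t 0.35 cell [ 410.  -682.   252.7] toolx [ 1.     0.002 -0.   ] toolz [-0.    -0.003 -1.   ] F cell [ 0.6 -0.4  0.3] w 51.5 q [-1.31  0.61 -0.02  1.49  0.02  1.04  0.17]
clock: 0.77
eef_pos: [305.9, 473.3, 250.6]
tool_rot: [-3.141, -0.0, 3.074]
force: [0.9, -0.2, 0.6]
width: 0.0
gripper_force: 0.0
t 0.77 cell [ 279.5 -539.2  250.6] toolx [ 1.    -0.004  0.   ] toolz [ 0.     0.001 -1.   ] F cell [-1.   0.2  0.6] w 0.0 q [-1.03  0.48 -0.02  1.74  0.01  0.92  0.45]
```

```bash
python3 -m handwheel '[[[0,0,0],[-0.026,-0.028,0],1],[[0,0,0],[-0.026,-0.028,0],1],[[0,0,0],[-0.026,-0.028,0],1],[[0,0,0],[-0.026,-0.028,0],1],[[0,0,0],[-0.026,-0.028,0],1]]' >/dev/null
python3 -m handwheel '[[[0,0,0],[-0.0044,-0.038,0],1],[[0,0,0],[-0.0044,-0.038,0],1],[[0,0,0],[-0.0044,-0.038,0],1],[[0,0,0],[-0.0044,-0.038,0],1],[[0,0,0],[-0.0044,-0.038,0],1]]'>/dev/null
python3 -m handwheel '[[[0,0,0],[-0.0044,-0.038,0],1],[[0,0,0],[-0.0044,-0.038,0],1],[[0,0,0],[-0.0044,-0.038,0],1],[[0,0,0],[-0.0044,-0.038,0],1],[[0,0,0],[0,0,0],1]]'>/dev/null; python3 -c "import h;h.st()"
```

```text
t 2.02 cell [111.  -50.4 251.1] toolx [ 1.    -0.016 -0.   ] toolz [-0.     0.004 -1.   ] F cell [ 0.2  0.7 -0.2] w 0.3 q [-0.08  0.31  0.09  2.04 -0.03  0.79  1.52]
```

```bash
python3 -m handwheel '[[[0,0,0],[0.01,-0.028,0],1],[[0,0,0],[0.01,-0.028,0],1],[[0,0,0],[0.01,-0.028,0],1],[[0,0,0],[0,0,0.02],1],[[0,0,0],[0,0,0.02],1]]'>/dev/null; python3 -c "import h;h.st()"
python3 -m handwheel '[[[0,0,0],[0,0,0.02],1],[[0,0,0],[0,0,0.02],1],[[0,0,0],[0,0,0.01],1],[[0,0,0],[0,0,0],1]]'>/dev/null
python3 - <<'E'
import h;h.st()
from cell import ctrl
import cv2
d=ctrl.get_image("scene");cv2.imwrite("pics/s1.png",cv2.resize(d["pixels"][140:400,100:420,::-1],None,fx=2.2,fy=2.2))
E
```

```text
t 2.43 cell [141.   26.9 211.4] toolx [ 1.    -0.008 -0.003] toolz [-0.003  0.001 -1.   ] F cell [-0.1 -0.2  0.2] w -0.2 q [ 0.1   0.34  0.1   2.15 -0.05  0.65  1.73]
t 2.77 cell [142.9  24.7 159.2] toolx [ 1.    -0.004  0.005] toolz [ 0.005 -0.    -1.   ] F cell [ 0.1 -0.5 -0.4] w -0.0 q [ 0.11  0.43  0.08  2.21 -0.07  0.51  1.75]
```

View pics/s1.png

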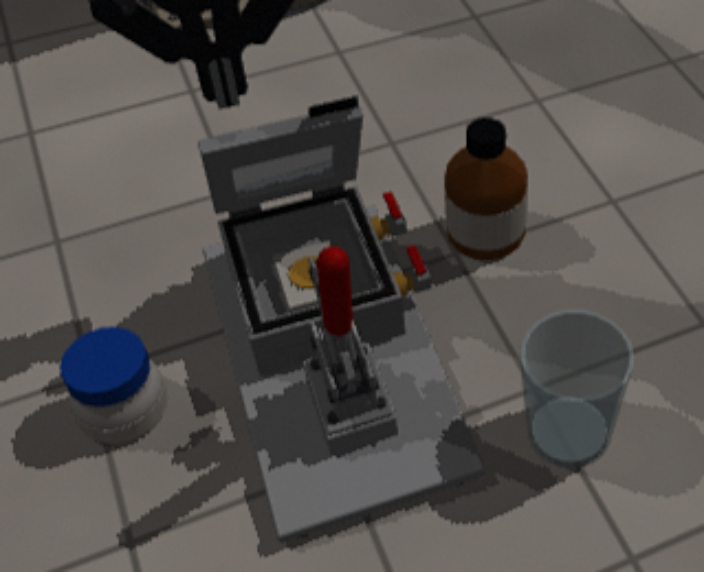

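The fingertip, at (228,100) in the crop, is behind the open lid on its +y side and clear of everything.

```bash
python3 -m handwheel '[[[0,0,0],[-0.006,-0.006,0.006],1],[[0,0,0],[-0.006,0,0.006],1],[[0,0,0],[-0.006,0,0],1],[[0,0,0],[-0.005,0,0],1]]'>/dev/null; python3 -c "import h;h.st()"
python3 -m handwheel '[[[0,-3,0],[-0.008,0,0.003],1],[[0,-3,0],[-0.008,0,0.003],1],[[0,-3,0],[-0.008,0,0.003],1],[[0,0,0],[0,0,0],1]]'>/dev/null; python3 -c "import h;h.st()"
```

```text
t 3.15 cell [117.3  31.2 149.3] toolx [ 1.    -0.001  0.   ] toolz [ 0. -0. -1.] F cell [ 2.2 -0.7  0.1] w -0.4 q [ 0.12  0.48  0.08  2.16 -0.08  0.51  1.76]
t 3.48 cell [ 94.3  31.  141.4] toolx [ 0.988 -0.001 -0.156] toolz [-0.156 -0.    -0.988] F cell [ 0.8  0.7 -1.1] w 0.1 q [ 0.17  0.47  0.02  2.24 -0.11  0.27  1.8 ]
```

```bash
python3 -m handwheel '[[[0,0,0],[-0.003,0,0.005],1],[[0,0,0],[-0.003,0,0.005],1],[[0,0,0],[-0.002,0,0.006],1],[[0,0,0],[-0.001,0,0.006],1]]'>/dev/null; python3 -c "import h;h.st()"
python3 -m handwheel '[[[0,0,0],[-0.002,0,0.005],1],[[0,0,0],[-0.002,0,0.005],1],[[0,0,0],[-0.002,0,0.005],1],[[0,0,0],[-0.002,0,0.005],1]]'>/dev/null; python3 -c "import h;h.st()"
```

```text
t 3.82 cell [ 79.6  31.1 121. ] toolx [ 0.987 -0.    -0.158] toolz [-0.158  0.    -0.987] F cell [ 0.5 -0.1  1.1] w 0.1 q [ 0.17  0.53  0.02  2.23 -0.13  0.23  1.81]
t 4.15 cell [ 70.5  31.1 103.6] toolx [ 0.988 -0.001 -0.153] toolz [-0.153 -0.    -0.988] F cell [1.5 0.1 0.8] w -0.1 q [ 0.05  0.58  0.18  2.21 -0.54  0.24  2.22]
```

Run:
```python
from h import *
q=load("../pose") if 0 else np.load("pose.npz");th=float(q["th"]);T=np.array([[np.cos(th),-np.sin(th),0],[np.sin(th),np.cos(th),0],[0,0,1]])
for n,u,v in(("scene0",243.2,260.5),("top0",415.4,238.9)):
    o,r=ray(load(n),u,v);o=T.T@(o-[*q["t"],0]);r=T.T@r
    print(n,(o-r*o[1]/r[1]).round(1), [ (o+r*(z-o[2])/r[2]).round(0).tolist() for z in (100,130)])
```

```text
scene0 [52.4  0.  84.6] [[39.0, 2.0, 100.0], [12.0, 5.0, 130.0]]
top0 [ 21.8   0.  105.5] [[21.0, 1.0, 100.0], [23.0, -4.0, 130.0]]
```

```bash
python3 -m handwheel '[[[0,2,0],[-0.001,0,0.005],1],[[0,2,0],[-0.001,0,0.005],1],[[0,2,0],[-0.001,0,0.005],1],[[0,0,0],[-0.001,0,0.005],1]]'>/dev/null; python3 -c "import h;h.st()"
python3 -m handwheel '[[[0,0,0],[-0.001,0,0.004],1],[[0,0,0],[-0.001,0,0.004],1],[[0,0,0],[0,0,0.003],1],[[0,0,0],[0,0,0.002],1]]'>/dev/null; python3 -c "import h;h.st()"
```

```text
t 4.48 cell [63.1 30.8 84. ] toolx [ 0.999  0.001 -0.05 ] toolz [-0.05   0.001 -0.999] F cell [-0.7 -0.2  0.3] w 0.2 q [-0.02  0.66  0.28  2.11 -0.49  0.38  2.16]
t 4.82 cell [63.  31.1 71.5] toolx [ 0.999 -0.001 -0.049] toolz [-0.049 -0.001 -0.999] F cell [0.  0.2 0.4] w -0.1 q [-0.    0.68  0.26  2.12 -0.51  0.35  2.18]
```

```bash
python3 -m handwheel '[[[0,0,0],[0,0,0.002],1],[[0,0,0],[0,0,0.002],1],[[0,0,0],[0,0,0.001],1],[[0,0,0],[0,0,0],1]]'>/dev/null; python3 -c "import h;h.st()"
python3 -m handwheel '[[[0,0,0],[0,0,0.001],1],[[0,0,0],[0,0,0],1]]'>/dev/null; python3 -c "import h;h.st()"
```

```text
t 5.15 cell [62.5 31.2 68.1] toolx [ 0.999 -0.001 -0.05 ] toolz [-0.05  -0.002 -0.999] F cell [ 3.2 -0.7 12.8] w 0.2 q [ 0.    0.68  0.25  2.12 -0.51  0.34  2.18]
t 5.32 cell [62.4 31.2 67.9] toolx [ 0.999 -0.002 -0.051] toolz [-0.051 -0.002 -0.999] F cell [ 5.1 -0.7 22.8] w 0.2 q [ 0.    0.68  0.25  2.12 -0.51  0.34  2.18]
```

```bash
python3 -m handwheel '[[[0,0,0],[0,0,-0.025],1],[[0,0,0],[0,0,-0.035],1],[[0,0,0],[0,0,-0.035],1],[[0,0,0],[0,0,-0.03],1],[[0,0,0],[0,0,0],1]]'>/dev/null; python3 -c "import h;h.st()"
python3 -m handwheel '[[[0,-3,0],[-0.01,0.01,0],1],[[0,-3,0],[-0.01,0.01,0],1],[[0,-3,0],[-0.015,0.011,0],1],[[0,0,0],[0,0,0],1]]'>/dev/null
python3 - <<'E'
import h;h.st()
from cell import ctrl
import cv2,numpy as np
for n in("scene","top"):
  d=ctrl.get_image(n);np.savez(f"pics/{n}2.npz",**d);sl=(slice(140,400),slice(100,420)) if n=="scene" else (slice(120,380),slice(280,600))
  cv2.imwrite(f"pics/{n}2.png",cv2.resize(cv2.convertScaleAbs(d["pixels"][sl][:,:,::-1],alpha=1.3),None,fx=2.2,fy=2.2))
E
```

```text
t 5.73 cell [ 65.4  32.2 196. ] toolx [ 0.998 -0.001 -0.059] toolz [-0.059  0.    -0.998] F cell [-0.8 -0.2  0.4] w 0.1 q [-0.15  0.47  0.46  2.04 -0.36  0.65  2.05]
t 6.07 cell [ 33.4  -2.2 194.8] toolx [ 0.978  0.001 -0.207] toolz [-0.207 -0.003 -0.978] F cell [-0.5  0.5  0.2] w 0.0 q [-0.18  0.44  0.39  2.11 -0.45  0.45  2.06]
```

View pics/scene2.png

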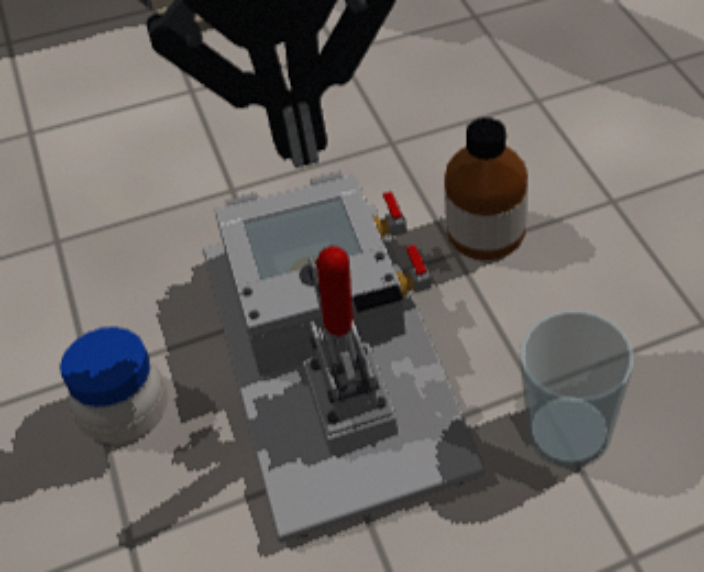

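The lid is shut flat and the handle tip is at (334,258) in the crop. The fingertip is above the lid on the hinge side of the handle.

```bash
python3 -m handwheel '[[[0,0,0],[-0.005,-0.001,0.013],1],[[0,0,0],[-0.005,-0.001,0.013],1],[[0,0,0],[-0.006,0,0.011],1],[[0,0,0],[0,0,0],1]]'>/dev/null; python3 -c "import h;h.st()"
python3 -m handwheel '[[[0,0,0],[-0.008,0,0.002],1],[[0,0,0],[-0.008,0,0.002],1],[[0,0,0],[-0.008,0,0.002],1],[[0,0,0],[0,0,0],1]]'>/dev/null; python3 -c "import h;h.st()"
```

```text
t 6.5 cell [  9.8   2.9 160. ] toolx [ 0.979 -0.001 -0.203] toolz [-0.203  0.    -0.979] F cell [-0.1  1.9 -0.6] w -0.4 q [-0.12  0.53  0.34  2.08 -0.49  0.4   2.1 ]
t 6.83 cell [-16.    2.4 161.5] toolx [ 0.978 -0.    -0.206] toolz [-0.206 -0.    -0.978] F cell [1.  0.5 1.2] w 0.3 q [-0.13  0.56  0.35  2.01 -0.49  0.44  2.09]
```

```bash
python3 -m handwheel '[[[0,0,0],[-0.0063,0.001,0.002],1],[[0,0,0],[-0.0063,0.001,0.003],1],[[0,0,0],[-0.0063,0,0.003],1],[[0,0,0],[-0.0063,0,0.004],1],[[0,0,0],[0,0,0],1]]'>/dev/null; python3 -c "import h;h.st()"
python3 -m handwheel '[[[0,0,0],[-0.006,0,0.004],1],[[0,0,0],[-0.006,0,0.005],1],[[0,0,0],[-0.004,0,0.005],1],[[0,0,0],[-0.004,0,0.005],1],[[0,0,0],[0,0,0],1]]'>/dev/null
python3 - <<'E'
import h;h.st()
from cell import ctrl
import cv2,numpy as np
d=ctrl.get_image("scene");cv2.imwrite("pics/s3.png",cv2.resize(cv2.convertScaleAbs(d["pixels"][140:400,100:420,::-1],alpha=1.3),None,fx=2.2,fy=2.2))
E
```

```text
t 7.25 cell [-44.1   0.6 155.1] toolx [ 0.978 -0.001 -0.209] toolz [-0.209  0.    -0.978] F cell [-0.2  1.4  0.2] w 0.4 q [-0.13  0.6   0.35  1.95 -0.49  0.46  2.07]
t 7.67 cell [-6.69e+01  1.00e-01  1.40e+02] toolx [ 0.978 -0.    -0.207] toolz [-0.207 -0.    -0.978] F cell [0.2 0.2 0.2] w 0.3 q [-0.12  0.65  0.34  1.9  -0.5   0.46  2.07]
```

View pics/s3.png

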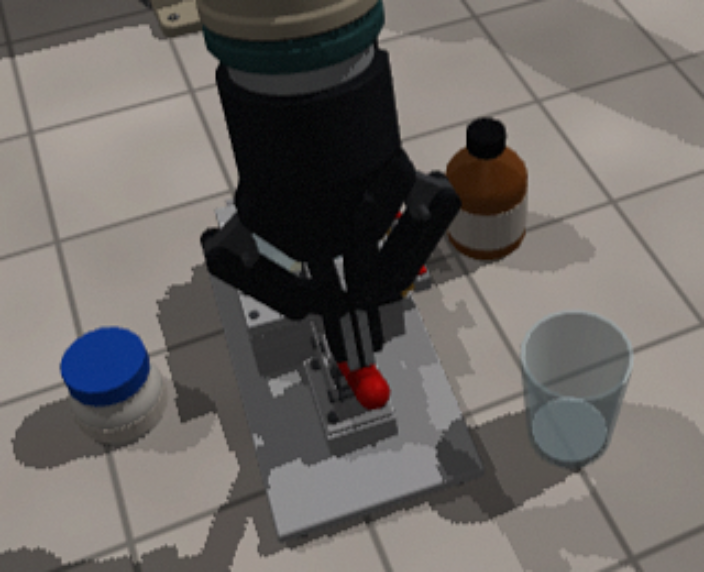

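The fingertip sits on the red grip and is tilting it over; the handle's end is at (372,387) in the crop. Next comes the stiff part.

```bash
python3 -m handwheel '[[[0,0,0],[-0.003,0,0.005],1],[[0,0,0],[-0.003,0,0.005],1],[[0,0,0],[-0.003,0,0.005],1],[[0,0,0],[-0.003,0,0.006],1],[[0,0,0],[0,0,0],1]]'>/dev/null; python3 -c "import h;h.st()"
python3 -m handwheel '[[[0,0,0],[-0.003,0,0.005],1],[[0,0,0],[-0.002,0,0.005],1],[[0,0,0],[-0.001,0,0.005],1],[[0,0,0],[-0.001,0,0.005],1],[[0,0,0],[0,0,0],1]]'>/dev/null; python3 -c "import h;h.st()"
```

```text
t 8.13 cell [-79.1  -0.  119.8] toolx [ 0.98  -0.001 -0.2  ] toolz [-0.2   -0.002 -0.98 ] F cell [7.  0.1 7.2] w -0.1 q [-0.11  0.69  0.32  1.87 -0.51  0.45  2.08]
t 8.55 cell [-91.7  -0.  102. ] toolx [ 0.979 -0.001 -0.204] toolz [-0.204 -0.001 -0.979] F cell [ 0.3 -0.4 -0.4] w 0.0 q [-0.09  0.73  0.3   1.85 -0.53  0.43  2.08]
```

```bash
python3 -m handwheel '[[[0,0,0],[-0.001,0,0.005],1],[[0,0,0],[0,0,0.005],1],[[0,0,0],[0,0,0.004],1],[[0,0,0],[0,0,0],1]]'>/dev/null; python3 -c "import h;h.st()"
python3 -m handwheel '[[[0,0,0],[0,0,0.003],1],[[0,0,0],[0,0,0],1]]'>/dev/null; python3 -c "import h;h.st()"
```

```text
t 8.88 cell [-95.8  -0.   88.9] toolx [ 0.979 -0.001 -0.204] toolz [-0.204 -0.001 -0.979] F cell [-0.9 -0.3  1.3] w -0.1 q [-0.08  0.75  0.29  1.84 -0.53  0.41  2.09]
t 9.05 cell [-96.7   0.1  87. ] toolx [ 0.979 -0.001 -0.205] toolz [-0.205 -0.001 -0.979] F cell [1.4 0.3 3.3] w 0.2 q [-0.08  0.76  0.28  1.84 -0.54  0.41  2.09]
```

```bash
python3 -m handwheel '[[[0,0,0],[0,0,0.0015],1],[[0,0,0],[0,0,0],1]]'>/dev/null; python3 -c "import h;h.st()"
python3 -m handwheel '[[[0,0,0],[0,0,-0.02],1],[[0,0,0],[0,0,-0.035],1],[[0,0,0],[0,0,-0.035],1],[[0,0,0],[0.03,0,-0.025],1],[[0,0,0],[0.035,0,0],1]]'>/dev/null
python3 -m handwheel '[[[0,0,0],[0.035,0,0],1],[[0,0,0],[0.035,0,-0.02],1],[[0,0,0],[0,0,-0.02],1],[[0,0,0],[0,0,0],1]]'>/dev/null
python3 - <<'E'
import h;h.st()
from cell import ctrl
import cv2,numpy as np
d=ctrl.get_image("scene");cv2.imwrite("pics/s4.png",cv2.resize(cv2.convertScaleAbs(d["pixels"][140:400,100:420,::-1],alpha=1.3),None,fx=2.2,fy=2.2))
E
```

```text
t 9.22 cell [-96.9   0.2  86. ] toolx [ 0.979 -0.001 -0.205] toolz [-0.205 -0.001 -0.979] F cell [ 3.6 -0.5  4.7] w -0.1 q [-0.08  0.76  0.28  1.84 -0.54  0.4   2.1 ]
t 9.97 cell [ 68.9   0.6 211.7] toolx [ 0.978 -0.003 -0.207] toolz [-0.207 -0.001 -0.978] F cell [-1.9 -0.1  0.6] w -0.2 q [-0.22  0.37  0.44  2.17 -0.42  0.45  2.05]
```

View pics/s4.png

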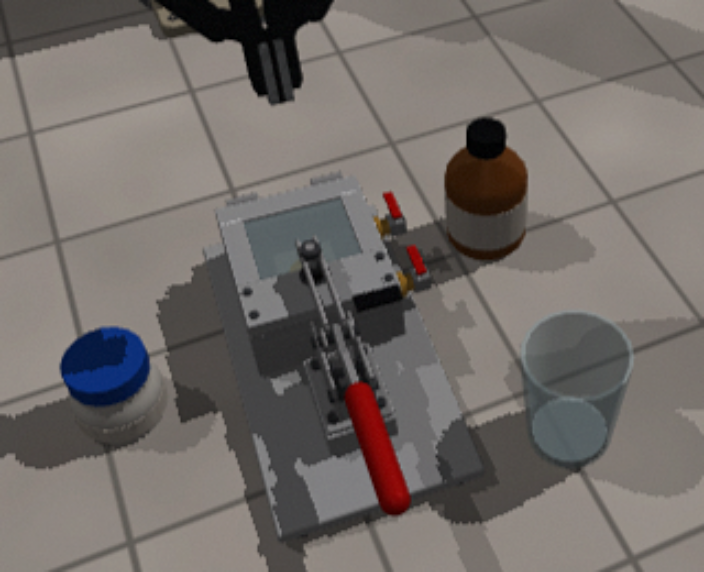

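The arm is on the lid and the handle is down, with its end at (396,500) in the crop. I'll check its angle numerically.

Run:
```python
from h import *
from cell import ctrl
import cv2
q=np.load("pose.npz");th=float(q["th"]);T=np.array([[np.cos(th),-np.sin(th),0],[np.sin(th),np.cos(th),0],[0,0,1]])
X=[]
for n in("scene","top"):
    d=ctrl.get_image(n);p=d["pixels"].astype(int);m=((p[...,0]>80)&(p[...,0]>2.5*p[...,1])&(p[...,0]>2.5*p[...,2])).astype(np.uint8)
    k,l,s,c=cv2.connectedComponentsWithStats(m);i=1+s[1:,4].argmax();v,u=np.nonzero(l==i)
    P=np.c_[u,v];a=np.linalg.svd(P-P.mean(0),full_matrices=False)[2][0];t=(P-P.mean(0))@a
    for e in(t.min(),0,t.max()):
        o,r=ray(d,*(P.mean(0)+e*a));o=T.T@(o-[*q["t"],0]);r=T.T@r;print(n,s[i,4],(o-r*o[1]/r[1]).round(1))
        if e==0:X.append((o,r))
(o1,r1),(o2,r2)=X;k=np.linalg.lstsq(np.c_[r1,-r2],o2-o1,rcond=None)[0];print("mid",(o1+r1*k[0]).round(1),(o2+r2*k[1]).round(1))
```

```text
scene 540 [-44.9   0.   86.7]
scene 540 [-89.   0.  88.]
scene 540 [-128.1    0.    89.1]
top 442 [-123.7    0.    74.6]
top 442 [-83.2  -0.   74.6]
top 442 [-42.9   0.   74.7]
mid [-82.7  -1.1  77.9] [-82.5  -0.5  77.9]
```

```bash
python3 -c "
from cell import ctrl
print(ctrl.finish_job())"
```

```text
the job is handed in; nothing more can be done
None
```

The lid is pushed down onto the seal and the clamp handle is over past the dead point, measured at its locked position with the arm holding the lid; bottle, pot and beaker look unmoved in the last image, and the job is handed in at about 10 s.

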